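# Select the yellow-lidded oil sample and start the tester

## Robot

A 6-joint arm with a two-finger parallel gripper is mounted at the origin on the work surface. World frame = base frame: x ahead of the robot, y to its left, z up, the work surface at z = 0. Lengths are in m, angles in rad, forces in N, time in s.
With the tool pointing down it reaches from about 0.375 to 0.975 m from the base axis. Payload 3.8 kg.
Tool frame: the origin (TCP) lies on the centre line of the jaws, within the pads' length; the fingertips stand 25 mm ahead of it and the grasp point (between the pads) lies 6 mm ahead of it; z points along the fingers, y is the direction in which the jaws open and shut (so a half turn about z gives the same grasp; the last joint's range is limited). The gripper opens to 85 mm and grips with 20 to 120 N. Pads are 22 mm wide; open, the fingers measure 114 mm over their backs; the gripper's body (76 mm by 85 mm) begins 54 mm behind the grasp point. The pads swing forward as they close: fully open they stand 13 mm farther back than shut.
Start: joints at [-1.169, 0.264, 1.604, -0, 1.274, -0.037], TCP at [0.287, -0.611, 0.217] pointing down, gripper open.
Joint ranges: [-2.63, 2.63], [-0.94, 2.18], [0.31, 2.57], [-1.31, 4.45], [0, 2.66], [-2.55, 2.55]. Speed limits (rad/s): [2.57, 2.57, 3.14, 3.14, 3.14, 3.14].

## Interface

Orientations are given as a rotation vector (axis times angle).
In Python, from workcell import bot gives the robot as it stands.
- The arm moves only by the tool servo_tool, never from a script. Its argument "moves" is a list of rows, each a list of 3 entries, a list of its own where there are three numbers: the closure in counts, from 0 (fully open) to 255 (shut), then the shift along the tool's x, y, z in m, then the turn about the tool's z in rad. A call has exactly 8 rows; each row shifts and turns the pose as measured when the row begins, along the tool's axes as they then stand; what a row does not reach is not made up. A row lasts 1/12 s, in which the tool goes at most 41.7 mm and 7.16 degrees, less where a joint would pass 70% of its speed; a pose out of reach is approached as far as the arm can. A call is refused whole if a number of a shift passes 0.0417 or a number of a turn 0.125, either way. A call with a gripper value outside its range is refused whole. The fingers move at their own pace and stop on an object; "newtons" is the grip in N (left out, the last holds). Time passes only in rows, so rows that do not move let the fingers close, or fill a call up. It gives the time, the measured TCP pose, the force and the opening at its end, in the units of the state.
- bot.read_state(): the state, without advancing time (a new reading comes with each control period).
- bot.read_camera(name): name is "scene" or "top"; returns a dict with "pixels" (384x512x3 uint8, red, green, blue), "depth" (384x512 float32, m along the optical axis (not along the pixel's ray), 0 where there is no reading), "intrinsics" (3x3 intrinsics, pixels), "R" (3x3) and "t" (3): a world point X has camera coordinates R X + t. Camera axes: x right, y down, z forward; pixel columns grow to the right and rows downward; lengths in m; the calibration is good to about 2 mm. A picture is of the moment at which its call begins.
- bot.finish_job(): hands the job in, once; it reports no verdict.
The state is a dict: "time": time; "q": joint angles; "joint_vel": joint speeds; "joint_torque": joint torques, N m; "tool_pos": TCP position; "tcp_rot": TCP orientation; "wrist_force": force on the tool from outside, world axes, zero at the start; "torque": the same for the moment, N m; "width": opening from 0.0 (shut) to 1.0 (fully open).
Only numpy, scipy, OpenCV 4.12 (cv2) and the standard library are available. Lean on these libraries where they do the work, as an engineer would, in place of code of your own. Each camera call takes 0.05 s, during which the arm holds its last target.

## Task

Tell the oil tester which sample to run: with the fingertips, lightly press the grey sampler key in front of the jar with the yellow lid and let it come back up, then lightly press the green start key on the control unit and withdraw. Give each of the two keys a short, gentle press, about half-way down; do not press any other key, and leave the jars and everything else on the bench where they stand.

Things in the scene. Friction and masses are not known exactly. Their poses are not given: they have to be found in the camera images.
- sampler: Fixed white slab with a blue foot band, 200 mm (x) by 280 mm (y) by 30 mm high: the sampler. Origin at the centre of its underside, x away from its row of keys towards the jars, y along the row. Three jar places (flat grey discs 62 mm across) lie on its top at x = +45 mm, y = +85 (left), 0 (middle), -85 mm (right). Each has its own grey round key, straight in front of it at x = -55 mm and the same y, joined to it by a short black mark.
- control: Fixed white box with a grey foot band, 130 mm (x) by 220 mm (y) by 40 mm high: the tester's control unit. Origin at the centre of its underside. Its top carries a dark display strip at x = +38 mm and a row of three round keys at x = -22 mm: green START at y = +70 mm, white rinse at y = 0, red stop at y = -70 mm.
- jar_yellow: Loose amber glass sample jar, 50 mm across and 62 mm high, with a yellow lid and a paper band; stands on one of the sampler's three places, any of the three, standing within 6 mm of the place's centre. Origin at the centre of its underside.
- jar_red: Loose amber glass sample jar, 50 mm across and 62 mm high, with a red lid and a paper band; stands on one of the sampler's three places, any of the three, standing within 6 mm of the place's centre. Origin at the centre of its underside.
- jar_blue: Loose amber glass sample jar, 50 mm across and 62 mm high, with a blue lid and a paper band; stands on one of the sampler's three places, any of the three, standing within 6 mm of the place's centre. Origin at the centre of its underside.
- key_left_top (a point): Centre of the top face of the grey key in front of the sampler's left jar place, a round push cap 28 mm across (up: 54 mm above the work surface, standing 12 mm out of its round black housing, which is 44 mm across); it moves down with the cap.
- key_left (a joint): Travel of the grey key in front of the sampler's left jar place, m: 0 up, 0.008 fully down; a spring returns it; it starts to move at about 2.4 N, 4 mm takes about 5.2 N and full travel about 8 N, then it is hard against its stop. It registers once pushed more than 3 mm down.
- key_middle_top (a point): Centre of the top face of the grey key in front of the sampler's middle jar place, a round push cap 28 mm across (up: 54 mm above the work surface, standing 12 mm out of its round black housing, which is 44 mm across); it moves down with the cap.
- key_middle (a joint): Travel of the grey key in front of the sampler's middle jar place, m: 0 up, 0.008 fully down; a spring returns it; it starts to move at about 2.4 N, 4 mm takes about 5.2 N and full travel about 8 N, then it is hard against its stop. It registers once pushed more than 3 mm down.
- key_right_top (a point): Centre of the top face of the grey key in front of the sampler's right jar place, a round push cap 28 mm across (up: 54 mm above the work surface, standing 12 mm out of its round black housing, which is 44 mm across); it moves down with the cap.
- key_right (a joint): Travel of the grey key in front of the sampler's right jar place, m: 0 up, 0.008 fully down; a spring returns it; it starts to move at about 2.4 N, 4 mm takes about 5.2 N and full travel about 8 N, then it is hard against its stop. It registers once pushed more than 3 mm down.
- key_start_top (a point): Centre of the top face of the green START key of the control unit, a round push cap 28 mm across (up: 64 mm above the work surface, standing 12 mm out of its round black housing, which is 44 mm across); it moves down with the cap.
- key_start (a joint): Travel of the green START key of the control unit, m: 0 up, 0.008 fully down; a spring returns it; it starts to move at about 2.4 N, 4 mm takes about 5.2 N and full travel about 8 N, then it is hard against its stop. It registers once pushed more than 3 mm down.
- key_rinse_top (a point): Centre of the top face of the white rinse key of the control unit, a round push cap 28 mm across (up: 64 mm above the work surface, standing 12 mm out of its round black housing, which is 44 mm across); it moves down with the cap.
- key_rinse (a joint): Travel of the white rinse key of the control unit, m: 0 up, 0.008 fully down; a spring returns it; it starts to move at about 2.4 N, 4 mm takes about 5.2 N and full travel about 8 N, then it is hard against its stop. It registers once pushed more than 3 mm down.
- key_stop_top (a point): Centre of the top face of the red stop key of the control unit, a round push cap 28 mm across (up: 64 mm above the work surface, standing 12 mm out of its round black housing, which is 44 mm across); it moves down with the cap.
- key_stop (a joint): Travel of the red stop key of the control unit, m: 0 up, 0.008 fully down; a spring returns it; it starts to move at about 2.4 N, 4 mm takes about 5.2 N and full travel about 8 N, then it is hard against its stop. It registers once pushed more than 3 mm down.
- oil_red: Loose red plastic oil bottle, 75 x 115 mm and 215 mm high, at the robot's right; a bystander. Origin at the centre of its underside.
- oil_gold: Loose gold plastic oil bottle, 75 x 115 mm and 215 mm high, at the robot's right; a bystander. Origin at the centre of its underside.
- beaker: Loose glass beaker, 70 mm across, 80 mm high, at the back; a bystander. Origin at the centre of its underside.
- spatula: Loose lab spatula 180 mm long lying at the back; a bystander. Origin on its underside.
- solvent: Loose amber bottle, 60 mm across, 130 mm high, blue cap, at the back; a bystander. Origin at the centre of its underside.
There are look-alikes about, which are no part of the job. What is shaped like the jar_blue but purple is not meant. What is shaped like the jar_red but pink is not meant.

How it is judged:
On the way, in this order (a step that is already met when the one before it is completed fails the run):
1. the key in front of the yellow-lidded jar is pressed more than 3 mm down (((y of jar_yellow in the frame of sampler between 0.05 and 0.12 m and value of joint key_left above 0.003 m) or (y of jar_yellow in the frame of sampler between -0.035 and 0.035 m and value of joint key_middle above 0.003 m) or (y of jar_yellow in the frame of sampler between -0.12 and -0.05 m and value of joint key_right above 0.003 m))), for 0.1 s.
2. all the sampler's keys are up again (value of joint each of key_left, key_middle, key_right below 0.0015 m), for 0.1 s.
3. the green start key is pressed more than 3 mm down (value of joint key_start above 0.003 m), for 0.1 s.
At the end, for the whole second after the job is handed in: All six keys are up again (within 1.5 mm) and the three jars stand upright (within 0.1 rad), at rest, each within 10 mm of where it stood at the start (all of step 2 and value of joint each of key_start, key_rinse, key_stop below 0.0015 m and distance of each of jar_yellow, jar_red, jar_blue from where it was at the start of the episode below 0.01 m and angle between each of jar_yellow, jar_red, jar_blue's own z axis and vertical below 0.1 rad and linear speed of each of jar_yellow, jar_red, jar_blue below 0.02 m/s); the robot touches nothing.
It fails at once if a sampler key that does not belong to the yellow-lidded jar is pressed more than 2 mm ((not (y of jar_yellow in the frame of sampler between 0.05 and 0.12 m) and value of joint key_left above 0.002 m) or (not (y of jar_yellow in the frame of sampler between -0.035 and 0.035 m) and value of joint key_middle above 0.002 m) or (not (y of jar_yellow in the frame of sampler between -0.12 and -0.05 m) and value of joint key_right above 0.002 m)).
It fails at once if the stop or the rinse key is pressed more than 2 mm (value of joint any of key_stop, key_rinse above 0.002 m).
It fails at once if a jar is shifted, lifted or carried more than 10 mm, or tipped more than 0.3 rad (distance of any of jar_yellow, jar_red, jar_blue from where it was at the start of the episode above 0.01 m or angle between any of jar_yellow, jar_red, jar_blue's own z axis and vertical above 0.3 rad).
It fails at once if the sampler or the control unit is pushed with more than 25 N (contact force between any of the arm, the fingers and sampler above 25 N or contact force between any of the arm, the fingers and control above 25 N).
It fails at once if another loose thing on the bench (oil bottles, beaker, spatula, solvent bottle) is moved more than 20 mm (distance of any of oil_red, oil_gold, beaker, spatula, solvent from where it was at the start of the episode above 0.02 m).
It also fails if it takes over 42 s, if anything falls off the work surface, if the arm or the gripper's body presses on something with over 40 N, if the wrist force passes 120 N, or if a joint passes its speed limit or range.

## Working session

There is one attempt and no reset: what is moved stays moved. The work goes in short steps, Python scripts to look and compute and a tool call to move; the robot and the scene stay as the last step left them, time stands still between calls to the robot, and variables do not carry over. Pictures are saved under pics/ and viewed, and the job is handed in when it is done.

Besides the shell and the picture viewer there is one more tool, called after "Emit:" in YAML: its name, and indented under it one key for each argument. servo_tool: Moves the arm, as the interface text tells. Its arguments: {"type":"object","properties":{"moves":{"type":"array","items":{"type":"array"}},"newtons":{"type":"number"}},"required":["moves"]}

```bash
mkdir -p pics; cat > h.py <<'E'
from workcell import bot
import numpy as np, cv2
def cam(n):
    return bot.read_camera(n)
def w(c,u,v,d=None):
    d=c["depth"][int(round(v)),int(round(u))] if d is None else d
    K=c["intrinsics"];p=np.array([(u-K[0,2])/K[0,0]*d,(v-K[1,2])/K[1,1]*d,d])
    return c["R"].T@(p-c["t"])
def wz(c,u,v,z):
    K=c["intrinsics"];r=c["R"].T@np.array([(u-K[0,2])/K[0,0],(v-K[1,2])/K[1,1],1]);o=-c["R"].T@c["t"]
    return o+r*(z-o[2])/r[2]
def px(c,X):
    p=c["R"]@np.array(X)+c["t"];q=c["intrinsics"]@p;return q[:2]/q[2]
def save(c,n,crop=None,s=1):
    im=c["pixels"][:,:,::-1]
    if crop: a,b,e,f=crop; im=im[b:f,a:e]
    cv2.imwrite(n,cv2.resize(im,None,fx=s,fy=s,interpolation=cv2.INTER_CUBIC))
E
python3 - <<'E'
from h import *
import pickle
for n in("top","scene"):
    c=cam(n);save(c,f"pics/{n}0.png",None,1.5);pickle.dump(c,open(n+"0.pkl","wb"))
    print(n,-c["R"].T@c["t"],c["R"])
s=bot.read_state();print(s)
E
```

```text
top [ 0.4907415  -0.11280626  1.13368843] [[-0.02250661 -0.99974438  0.00215072]
 [-0.99490206  0.02218597 -0.09837518]
 [ 0.09830232 -0.00435384 -0.99514707]]
scene [ 1.06578676 -0.73154423  1.25540055] [[ 7.94564811e-01  6.07179150e-01  4.91713226e-04]
 [ 5.03214949e-01 -6.58061915e-01 -5.60115373e-01]
 [-3.39766798e-01  4.45295403e-01 -8.28414466e-01]]
{'time': 0.1, 'q': array([-1.16891631e+00,  2.64717092e-01,  1.60524125e+00, -2.63206572e-05,
        1.27372274e+00, -3.69369810e-02]), 'joint_vel': array([ 7.74654501e-04, -1.51397109e-03, -4.63679126e-03, -7.21937501e-04,
        2.72346277e-05, -8.53533720e-04]), 'joint_torque': array([ 2.10215976e-04, -5.16707611e+01, -3.68590415e+01, -6.63799051e-05,
        6.29363189e-03, -1.62473947e-05]), 'tool_pos': array([ 0.28648005, -0.61041788,  0.21575804]), 'tcp_rot': array([-3.06427448e+00, -6.83340812e-01,  6.33732221e-04]), 'wrist_force': array([ 0.76593291,  0.1284263 , -0.44230978]), 'torque': array([ 0.00204471, -0.00595616,  0.00319646]), 'width': 0.9989672810356931}
```

View pics/top0.png

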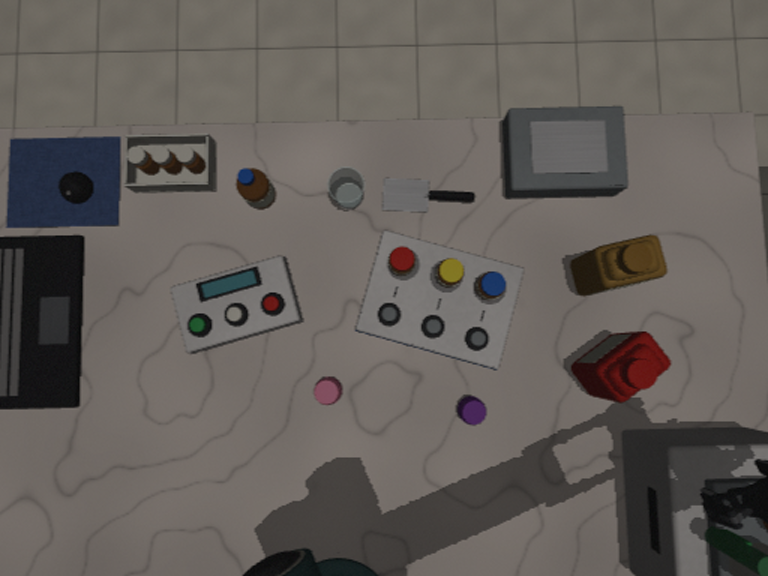

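View pics/scene0.png

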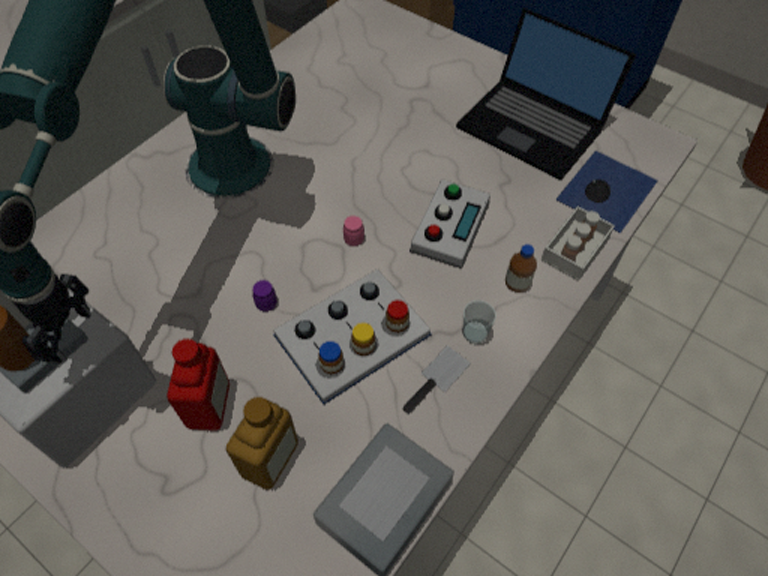

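Yellow-lidded jar is the middle one of three at about (451,270) in the 1.5× top view; its key is at about (432,326). START is at (200,324). Other candidates are the left key (389,314), the right key (477,338), white rinse (236,314) and red stop (272,303). Next I crop and measure.

```bash
python3 - <<'E'
from h import *
import pickle
c=pickle.load(open("top0.pkl","rb"));d=pickle.load(open("scene0.pkl","rb"))
save(c,"pics/cropA.png",(230,145,360,255),6);save(c,"pics/cropB.png",(105,160,205,240),7)
save(d,"pics/cropC.png",(170,110,340,275),4)
for n,u,v,z in[("L",259.5,209.5,.054),("M",288,217,.054),("R",318,225.5,.054),("st",133,216,.064),("ri",157.5,209.5,.064),("sp",181.5,202,.064)]:
    print(n,wz(c,u,v,z).round(4),w(c,u,v).round(4))
    print("  scene px",px(d,wz(c,u,v,z))*1.5)
for n,u,v in[("y",300,180),("redB",427,250),("bin",425,300),("binedge",440,288),("pink",218,260),("purp",315,273)]: print(n,w(c,u,v).round(3))
# height map max of region around tool box
E
```

```text
L [ 0.5529 -0.1094  0.054 ] [ 0.5534 -0.1094  0.046 ]
  scene px [366.4584291  285.90708468]
M [ 0.5304 -0.1876  0.054 ] [ 0.5304 -0.1876  0.0541]
  scene px [336.2072613  304.38169443]
R [ 0.5052 -0.2696  0.054 ] [ 0.5052 -0.2699  0.0522]
  scene px [302.63785216 324.10821428]
st [0.5423 0.2366 0.064 ] [0.5424 0.2371 0.0626]
  scene px [450.05728084 188.26665838]
ri [0.5586 0.1698 0.064 ] [0.5587 0.1703 0.0621]
  scene px [440.10033906 207.89531792]
sp [0.5777 0.1041 0.064 ] [0.5777 0.1042 0.0635]
  scene px [430.95370866 228.70937652]
y [ 0.628 -0.22   0.09 ]
redB [ 0.44  -0.499  0.214]
bin [ 0.302 -0.542  0.077]
binedge [ 0.329 -0.593  0.057]
pink [0.418 0.006 0.064]
purp [ 0.377 -0.256  0.061]
```

View pics/cropA.png

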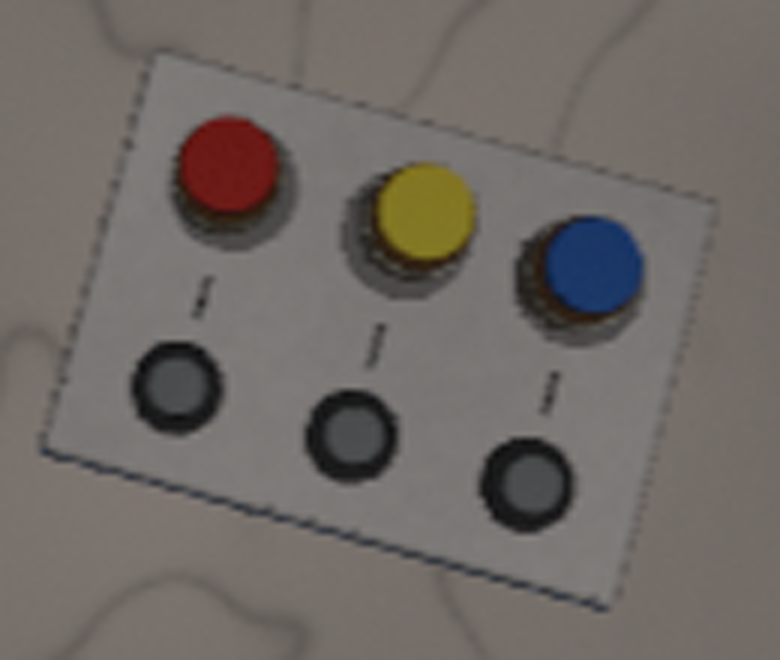

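View pics/cropB.png

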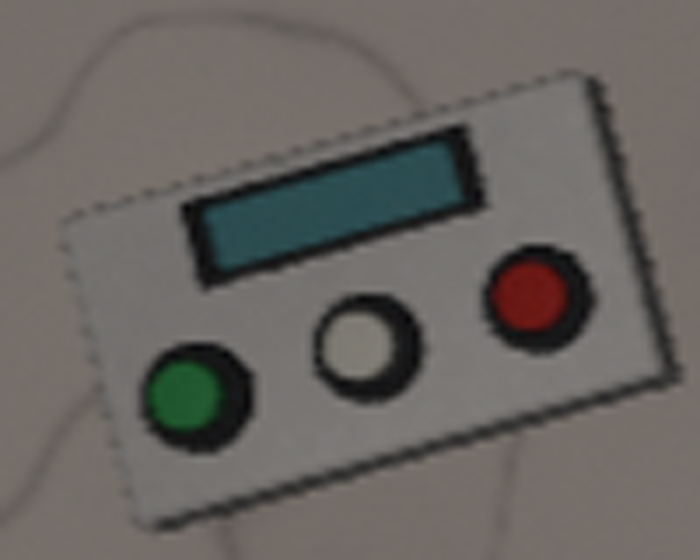

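View pics/cropC.png

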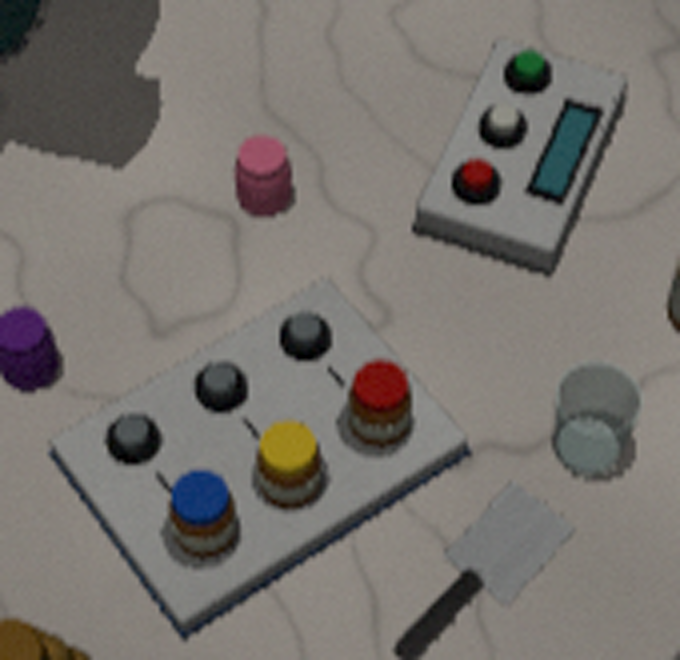

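```bash
python3 - <<'E'
from h import *
import pickle
from scipy.spatial.transform import Rotation as Ro
c=pickle.load(open("top0.pkl","rb"));d=pickle.load(open("scene0.pkl","rb"))
for n,a,b,z in[("L",(259.2,209.1),None,.054),("M",(288.4,217.1),(225.1,204.4),.054),("R",(318,225.4),None,.054),("st",(131,216.1),(302.1,126.1),.064),("ri",(155.7,209),None,.064),("sp",(180.2,202),None,.064)]:
    print(n,wz(c,*a,z).round(4),w(c,*a)[2].round(4), wz(d,*b,z).round(4) if b else "")
s=bot.read_state();print(Ro.from_rotvec(s["tcp_rot"]).as_matrix().round(3))
# obstacles: height grid from top depth
K=c["intrinsics"];v,u=np.mgrid[0:384,0:512];D=c["depth"]
P=np.stack([(u-K[0,2])/K[0,0]*D,(v-K[1,2])/K[1,1]*D,D],-1)
W=(P-c["t"])@c["R"]
for (x0,x1,y0,y1) in [(.3,.65,-.45,.3),(.3,.6,-.6,-.35),(.2,.45,-.7,-.45)]:
    m=(W[...,0]>x0)&(W[...,0]<x1)&(W[...,1]>y0)&(W[...,1]<y1)&(D>0);print(x0,x1,y0,y1,W[m][:,2].max())
E
```

```text
L [ 0.554  -0.1086  0.054 ] 0.05 
M [ 0.5301 -0.1887  0.054 ] 0.0541 [ 0.5365 -0.1901  0.054 ]
R [ 0.5055 -0.2696  0.054 ] 0.0513 
st [0.5421 0.2421 0.064 ] 0.0653 [0.5499 0.2388 0.064 ]
ri [0.5601 0.1747 0.064 ] 0.0634 
sp [0.5778 0.1076 0.064 ] 0.0623 
[[ 0.905  0.425 -0.001]
 [ 0.425 -0.905  0.002]
 [ 0.    -0.002 -1.   ]]
0.3 0.65 -0.45 0.3 0.09610218956647477
0.3 0.6 -0.6 -0.35 0.3794873026320697
0.2 0.45 -0.7 -0.45 0.3848169614361121
```

Emit:
servo_tool:
  moves:
    - [0, [0, 0, -0.03], 0]
    - [0, [0, 0, -0.035], 0]
    - [255, [0, 0, -0.03], 0]
    - [255, [0.0, 0.0, -0.015], 0]
    - [255, [0.02, -0.014, 0], 0]
    - [255, [0.032, -0.022, 0], 0]
    - [255, [0.032, -0.022, 0], 0]
    - [255, [0.032, -0.022, 0], 0]
  newtons: 20

```text
time: 0.77
tool_pos: [0.3537, -0.4892, 0.3227]
tcp_rot: [-3.056, -0.664, 0.008]
wrist_force: [0.3, -0.4, 0.1]
width: 0.145
```

Emit:
servo_tool:
  moves:
    - [255, [0.034, -0.023, 0], 0]
    - [255, [0.034, -0.023, 0], 0]
    - [255, [0.034, -0.023, 0], 0]
    - [255, [0.034, -0.023, 0], 0]
    - [255, [0.034, -0.023, 0.01], 0]
    - [255, [0.034, -0.023, 0.02], 0]
    - [255, [0.03, -0.02, 0.02], 0]
    - [255, [0.01, -0.007, 0.0], 0]

```text
time: 1.43
tool_pos: [0.5071, -0.23, 0.2747]
tcp_rot: [-3.055, -0.663, 0.005]
wrist_force: [-1.2, 0.1, -0.6]
width: 0.001
```

```bash
cat >> h.py <<'E'
from scipy.spatial.transform import Rotation as Ro
def go(X):
    s=bot.read_state();R=Ro.from_rotvec(s["tcp_rot"]).as_matrix()
    tip=s["tool_pos"]+R[:,2]*.025
    print("t",s["time"],"tip",tip.round(4),"tcp",s["tool_pos"].round(4),"z",R[:,2].round(4),"F",s["wrist_force"].round(2),"w",round(s["width"],3))
    print("tool shift to tip target",(R.T@(np.array(X)-tip)).round(4))
E
python3 -c "
from h import *
go([.531,-.189,.054])"
```

```text
t 1.4333 tip [ 0.5069 -0.2296  0.2498] tcp [ 0.5071 -0.23    0.2747] z [-0.0065  0.0147 -0.9999] F [-1.2   0.07 -0.58] w 0.001
tool shift to tip target [ 0.0387 -0.0238  0.1962]
```

Emit:
servo_tool:
  moves:
    - [255, [0.02, -0.012, 0.02], 0]
    - [255, [0.019, -0.012, 0.03], 0]
    - [255, [0, 0, 0.03], 0]
    - [255, [0, 0, 0.03], 0]
    - [255, [0, 0, 0.02], 0]
    - [255, [0, 0, 0.008], 0]
    - [255, [0, 0, 0], 0]
    - [255, [0, 0, 0], 0]

```text
time: 2.1
tool_pos: [0.5333, -0.1805, 0.1292]
tcp_rot: [-3.049, -0.677, 0.009]
wrist_force: [1.0, -0.0, 1.0]
width: -0.001
```

```bash
python3 -c "
from h import *
c=cam('top');d=cam('scene')
save(c,'pics/t1.png',(230,125,370,255),5);save(d,'pics/s1.png',(150,110,300,260),5)
go([.531,-.189,.054])"
```

```text
t 2.2 tip [ 0.534  -0.1806  0.1054] tcp [ 0.5341 -0.181   0.1304] z [-0.0073  0.0158 -0.9998] F [0.51 0.83 0.64] w 0.003
tool shift to tip target [-0.0062  0.0072  0.0513]
```

View pics/t1.png

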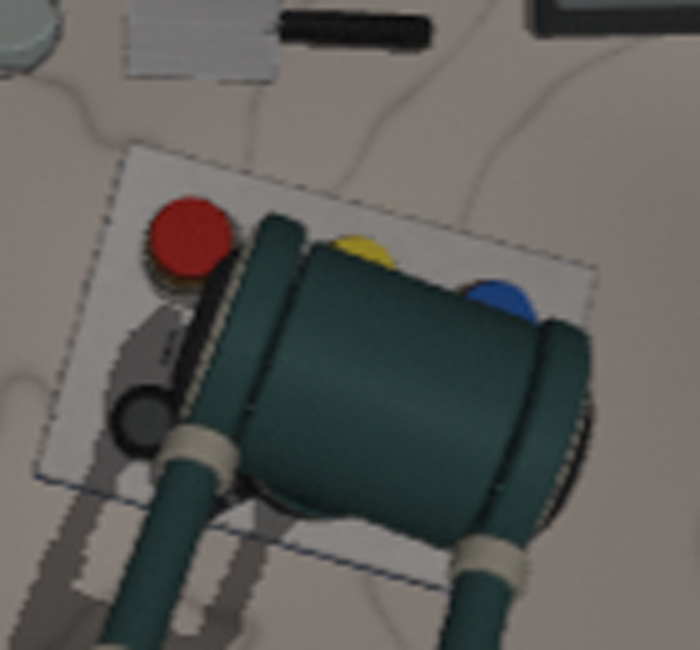

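View pics/s1.png

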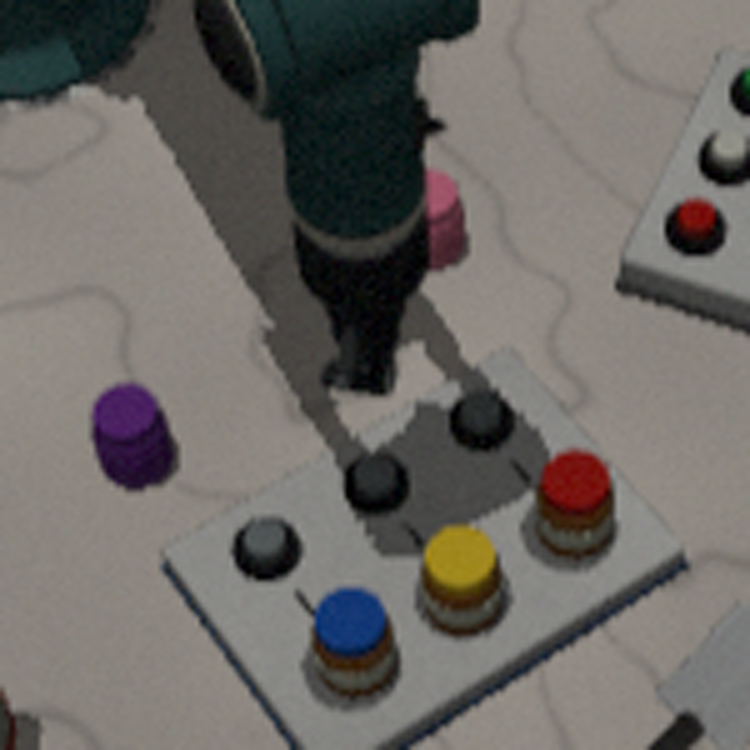

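```bash
python3 -c "
from h import *
import pickle
d=pickle.load(open('scene0.pkl','rb'))
print((px(d,[.534,-.181,.105])-[150,110])*5,(px(d,[.531,-.189,.054])-[150,110])*5,(px(d,[.531,-.189,.042])-[150,110])*5)
print(wz(d,221.6,186.2,.105))
go([.532,-.189,.054])"
```

```text
[377.25405135 417.62138185] [370.04748287 466.45409631] [371.06204148 476.17195188]
[ 0.50624875 -0.16672736  0.105     ]
t 2.2 tip [ 0.534  -0.1806  0.1054] tcp [ 0.5341 -0.181   0.1304] z [-0.0073  0.0158 -0.9998] F [0.51 0.83 0.64] w 0.003
tool shift to tip target [-0.0053  0.0077  0.0513]
```

```bash
python3 - <<'E'
from h import *
d=cam('scene')
save(d,'pics/s2.png',(200,140,250,220),9)
im=cv2.imread('pics/s2.png');im=cv2.convertScaleAbs(im,alpha=2.2,beta=10);cv2.imwrite('pics/s2.png',im)
for v in range(170,200,2):
    print(v,[tuple(w(d,u,v).round(3)) for u in (216,219,222,225,227)])
E
```

```text
170 [(np.float64(0.541), np.float64(-0.218), np.float64(0.276)), (np.float64(0.55), np.float64(-0.215), np.float64(0.28)), (np.float64(0.56), np.float64(-0.213), np.float64(0.286)), (np.float64(0.564), np.float64(-0.205), np.float64(0.281)), (np.float64(0.568), np.float64(-0.201), np.float64(0.279))]
172 [(np.float64(0.528), np.float64(-0.205), np.float64(0.241)), (np.float64(0.552), np.float64(-0.217), np.float64(0.274)), (np.float64(0.558), np.float64(-0.211), np.float64(0.273)), (np.float64(0.553), np.float64(-0.194), np.float64(0.25)), (np.float64(0.557), np.float64(-0.19), np.float64(0.249))]
174 [(np.float64(0.405), np.float64(-0.086), np.float64(-0.001)), (np.float64(0.551), np.float64(-0.217), np.float64(0.264)), (np.float64(0.557), np.float64(-0.211), np.float64(0.263)), (np.float64(0.556), np.float64(-0.198), np.float64(0.247)), (np.float64(0.556), np.float64(-0.189), np.float64(0.237))]
176 [(np.float64(0.411), np.float64(-0.093), np.float64(-0.001)), (np.float64(0.549), np.float64(-0.216), np.float64(0.252)), (np.float64(0.561), np.float64(-0.216), np.float64(0.261)), (np
[... 2764 characters left out ...]
t64(-0.146), np.float64(0.028)), (np.float64(0.502), np.float64(-0.14), np.float64(0.024))]
196 [(np.float64(0.467), np.float64(-0.159), np.float64(0.002)), (np.float64(0.474), np.float64(-0.152), np.float64(-0.001)), (np.float64(0.497), np.float64(-0.16), np.float64(0.031)), (np.float64(0.503), np.float64(-0.152), np.float64(0.026)), (np.float64(0.512), np.float64(-0.152), np.float64(0.034))]
198 [(np.float64(0.471), np.float64(-0.165), np.float64(-0.001)), (np.float64(0.492), np.float64(-0.171), np.float64(0.026)), (np.float64(0.503), np.float64(-0.167), np.float64(0.033)), (np.float64(0.509), np.float64(-0.16), np.float64(0.029)), (np.float64(0.515), np.float64(-0.156), np.float64(0.03))]
```

View pics/s2.png

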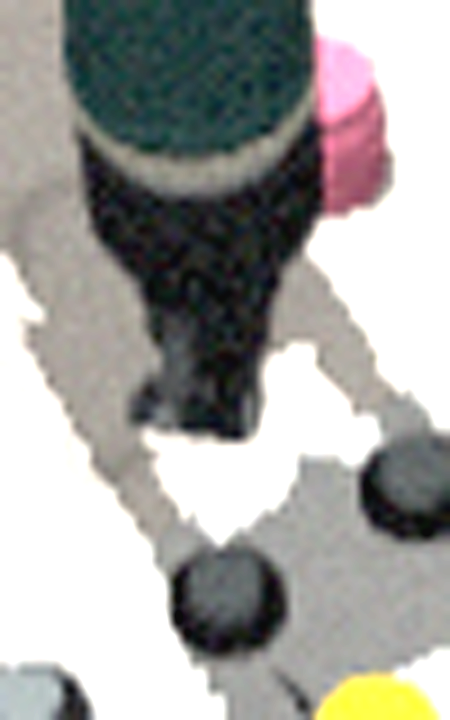

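```bash
python3 - <<'E'
from h import *
d=cam('scene')
for v in range(182,192):
    print(v,[tuple(float(x) for x in w(d,u,v).round(3)) for u in (224,226,227,228,229)])
print(px(d,[.544,-.184,.105]),px(d,[.534,-.181,.105]),px(d,[.534,-.181,.13]))
c=cam('top')
# cloud fit: gripper black points
for n,e in(("scene",d),("top",c)):
    K=e["intrinsics"];v,u=np.mgrid[0:384,0:512];D=e["depth"]
    P=np.stack([(u-K[0,2])/K[0,0]*D,(v-K[1,2])/K[1,1]*D,D],-1);W=(P-e["t"])@e["R"]
    m=(abs(W[...,0]-.534)<.08)&(abs(W[...,1]+.181)<.08)&(D>0)
    for z in np.arange(.1,.4,.02):
        q=W[m&(W[...,2]>z)&(W[...,2]<z+.02)]
        if len(q)>3: print(n,z.round(2),len(q),q.min(0).round(3),q.max(0).round(3))
E
```

```text
182 [(0.55, -0.199, 0.203), (0.549, -0.19, 0.192), (0.553, -0.19, 0.196), (0.545, -0.176, 0.173), (0.465, -0.086, 0.0)]
183 [(0.558, -0.207, 0.214), (0.556, -0.197, 0.201), (0.546, -0.183, 0.176), (0.546, -0.178, 0.17), (0.469, -0.091, 0.004)]
184 [(0.565, -0.215, 0.225), (0.557, -0.199, 0.199), (0.547, -0.184, 0.173), (0.545, -0.178, 0.164), (0.542, -0.169, 0.151)]
185 [(0.565, -0.215, 0.219), (0.559, -0.201, 0.198), (0.546, -0.183, 0.165), (0.545, -0.178, 0.159), (0.473, -0.096, 0.002)]
186 [(0.565, -0.216, 0.215), (0.547, -0.189, 0.168), (0.546, -0.184, 0.162), (0.549, -0.182, 0.162), (0.476, -0.1, 0.002)]
187 [(0.563, -0.215, 0.207), (0.548, -0.19, 0.165), (0.545, -0.183, 0.154), (0.548, -0.182, 0.155), (0.479, -0.103, 0.002)]
188 [(0.539, -0.191, 0.152), (0.546, -0.189, 0.156), (0.543, -0.181, 0.145), (0.548, -0.182, 0.15), (0.479, -0.103, -0.004)]
189 [(0.472, -0.121, 0.004), (0.474, -0.114, -0.001), (0.478, -0.113, 0.0), (0.481, -0.111, 0.0), (0.485, -0.11, 0.003)]
190 [(0.472, -0.123, 0.001), (0.48, -0.12, 0.005), (0.481, -0.117, 0.002), (0.484, -0.115, 0.002), (0.487, -0.113
[... 876 characters left out ...]
 ]
scene 0.36 118 [ 0.516 -0.221  0.36 ] [ 0.573 -0.17   0.38 ]
scene 0.38 144 [ 0.518 -0.222  0.38 ] [ 0.58  -0.161  0.4  ]
scene 0.4 157 [ 0.515 -0.222  0.4  ] [ 0.579 -0.159  0.42 ]
top 0.22 20 [ 0.499 -0.152  0.221] [ 0.511 -0.138  0.239]
top 0.24 13 [ 0.502 -0.157  0.242] [ 0.519 -0.14   0.259]
top 0.26 5 [ 0.51  -0.155  0.26 ] [ 0.516 -0.152  0.278]
top 0.28 9 [ 0.498 -0.179  0.284] [ 0.514 -0.154  0.295]
top 0.3 12 [ 0.498 -0.181  0.302] [ 0.515 -0.153  0.319]
top 0.32 5 [ 0.497 -0.181  0.337] [ 0.512 -0.155  0.34 ]
top 0.34 26 [ 0.497 -0.187  0.342] [ 0.512 -0.157  0.359]
top 0.36 5 [ 0.501 -0.175  0.365] [ 0.507 -0.164  0.379]
top 0.38 4 [ 0.501 -0.176  0.384] [ 0.507 -0.164  0.393]
```

Emit:
servo_tool:
  moves:
    - [255, [-0.005, 0.007, 0.01], 0]
    - [255, [0, 0, 0.01], 0]
    - [255, [0, 0, 0.01], 0]
    - [255, [0, 0, 0], 0]
    - [255, [0, 0, 0], 0]
    - [255, [0, 0, 0], 0]
    - [255, [0, 0, 0], 0]
    - [255, [0, 0, 0], 0]

```text
time: 3.02
tool_pos: [0.5347, -0.1919, 0.1008]
tcp_rot: [-3.055, -0.675, -0.004]
wrist_force: [0.5, 0.3, 0.7]
width: -0.0
```

```bash
cat > look.py <<'E'
from h import *
import sys
n=sys.argv[1];X=[float(a) for a in sys.argv[2:5]]
d=cam('scene');go(X)
s=bot.read_state();R=Ro.from_rotvec(s["tcp_rot"]).as_matrix();tip=s["tool_pos"]+R[:,2]*.025
p=px(d,tip).astype(int);k=7
x0,y0=p[0]-40,p[1]-50
im=d["pixels"][y0:y0+80,x0:x0+80,::-1];im=cv2.resize(im,None,fx=k,fy=k,interpolation=cv2.INTER_CUBIC);im=cv2.convertScaleAbs(im,alpha=2,beta=10)
for P,col in((tip,(0,0,255)),(X,(0,255,0))):
    q=((px(d,P)-[x0,y0]+.5)*k).astype(int);cv2.drawMarker(im,tuple(int(a) for a in q),col,cv2.MARKER_CROSS,12,1)
cv2.imwrite(f'pics/{n}.png',im)
K=d["intrinsics"];v,u=np.mgrid[0:384,0:512];D=d["depth"]
P=np.stack([(u-K[0,2])/K[0,0]*D,(v-K[1,2])/K[1,1]*D,D],-1);W=(P-d["t"])@d["R"]
m=(abs(W[...,0]-tip[0])<.03)&(abs(W[...,1]-tip[1])<.025)&(D>0)&(W[...,2]<tip[2]+.11)&(W[...,2]>.07)
q=W[m];q=q[q[:,2].argsort()];print(q[:6].round(3).tolist())
E
python3 look.py s3 .532 -.189 .054
```

```text
t 3.0667 tip [ 0.5347 -0.1916  0.0759] tcp [ 0.5348 -0.1919  0.1009] z [-3.000e-04  1.290e-02 -9.999e-01] F [ 0.23 -0.92 -0.49] w 0.001
tool shift to tip target [-0.0015 -0.0033  0.022 ]
[[0.544, -0.194, 0.121], [0.547, -0.192, 0.122], [0.545, -0.185, 0.123], [0.545, -0.2, 0.124], [0.546, -0.191, 0.126], [0.544, -0.184, 0.127]]
```

View pics/s3.png

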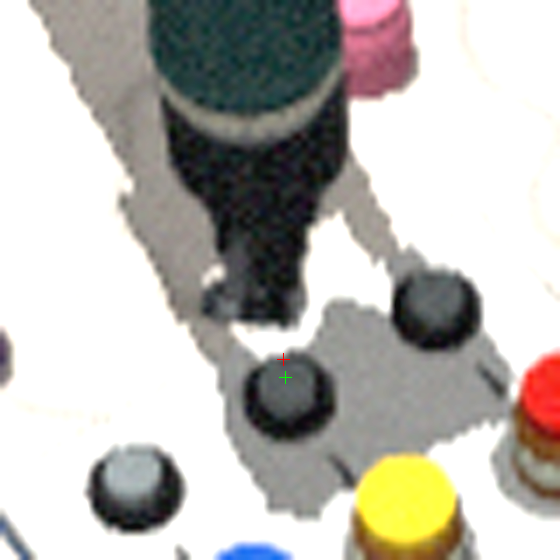

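```bash
python3 - <<'E'
from h import *
import pickle
c=pickle.load(open("top0.pkl","rb"));d=pickle.load(open("scene0.pkl","rb"))
print("red cap scene",w(d,187/1.5,347/1.5),"gold",w(d,263/1.5,408/1.5),"solv",w(d,528/1.5,251/1.5),"yel",w(d,242.5,220.5),"caps",w(d,225,204),w(d,302,126))
print("red cap top",w(c,642/1.5,373/1.5),"gold",w(c,638/1.5,258/1.5),"solv",w(c,246/1.5,177/1.5),"yel",w(c,300.6,180))
save(d,'pics/g0.png',(0,110,110,300),4);im=cv2.imread('pics/g0.png');cv2.imwrite('pics/g0.png',cv2.convertScaleAbs(im,alpha=2,beta=10)[:600])
print(px(d,[.286,-.61,.204])*4-[0,440], px(d,[.286,-.61,.216])*4-[0,440])
E
```

```text
red cap scene [ 0.44367564 -0.49386536  0.21135585] gold [ 0.63756802 -0.49852922  0.21864675] solv [0.8070268  0.13240123 0.13268253] yel [ 0.63310779 -0.21985912  0.09198076] caps [ 0.5344619  -0.18827888  0.05208156] [0.55036653 0.23710658 0.0663288 ]
red cap top [ 0.44331695 -0.50181777  0.21266049] gold [ 0.62424241 -0.50674276  0.21350723] solv [0.79601302 0.13704931 0.12647059] yel [ 0.62731727 -0.2215403   0.09420293]
[216.3207078  485.95126203] [209.61252332 477.49087849]
```

View pics/g0.png

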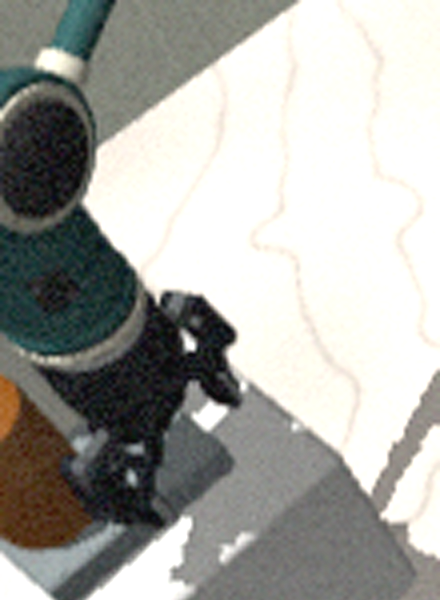

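Emit:
servo_tool:
  moves:
    - [255, [-0.001, -0.003, 0.005], 0]
    - [255, [0, 0, 0.005], 0]
    - [255, [0, 0, 0.004], 0]
    - [255, [0, 0, 0], 0]
    - [255, [0, 0, 0], 0]
    - [255, [0, 0, 0.003], 0]
    - [255, [0, 0, 0], 0]
    - [255, [0, 0, 0], 0]

```text
time: 3.73
tool_pos: [0.5328, -0.1889, 0.0827]
tcp_rot: [-3.055, -0.677, -0.005]
wrist_force: [-0.4, -0.3, -0.4]
width: 0.003
```

```bash
python3 look.py s4 .532 -.189 .054
```

```text
t 3.7833 tip [ 0.5327 -0.1885  0.0576] tcp [ 0.5327 -0.1888  0.0826] z [ 5.000e-04  1.260e-02 -9.999e-01] F [-0.42  0.53  0.93] w -0.001
tool shift to tip target [-0.0009  0.0002  0.0036]
[[0.543, -0.189, 0.097], [0.543, -0.194, 0.103], [0.544, -0.191, 0.106], [0.542, -0.198, 0.107], [0.546, -0.187, 0.11], [0.544, -0.185, 0.111]]
```

View pics/s4.png

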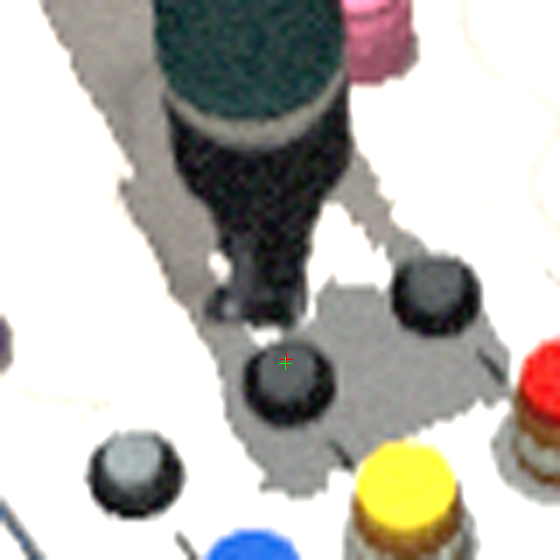

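Emit:
servo_tool:
  moves:
    - [255, [0, 0, 0.003], 0]
    - [255, [0, 0, 0.002], 0]
    - [255, [0, 0, 0.001], 0]
    - [255, [0, 0, 0], 0]
    - [255, [0, 0, 0], 0]
    - [255, [0, 0, 0], 0]
    - [255, [0, 0, 0], 0]
    - [255, [0, 0, 0], 0]

```text
time: 4.45
tool_pos: [0.5331, -0.189, 0.0764]
tcp_rot: [-3.056, -0.677, -0.006]
wrist_force: [-0.3, -0.5, 0.4]
width: -0.0
```

```bash
python3 look.py s5 .532 -.189 .054
```

```text
t 4.5 tip [ 0.5331 -0.1887  0.0515] tcp [ 0.5331 -0.189   0.0765] z [ 0.0013  0.0123 -0.9999] F [-0.5  -0.27 -0.74] w -0.001
tool shift to tip target [-0.0012 -0.0002 -0.0026]
[[0.544, -0.191, 0.095], [0.537, -0.198, 0.097], [0.54, -0.196, 0.097], [0.545, -0.188, 0.098], [0.545, -0.192, 0.103], [0.546, -0.188, 0.104]]
```

No contact force where the stated tip length says there should be contact. The pictures agree: the visible tips are still about 38 mm above the cap. I'll continue by what I see and feel.

Emit:
servo_tool:
  moves:
    - [255, [0, 0, 0.005], 0]
    - [255, [0, 0, 0.005], 0]
    - [255, [0, 0, 0.005], 0]
    - [255, [0, 0, 0.004], 0]
    - [255, [0, 0, 0], 0]
    - [255, [0, 0, 0], 0]
    - [255, [0, 0, 0], 0]
    - [255, [0, 0, 0], 0]

```text
time: 5.17
tool_pos: [0.5325, -0.1885, 0.0545]
tcp_rot: [-3.055, -0.676, -0.004]
wrist_force: [0.0, 0.3, 0.5]
width: -0.002
```

```bash
sed -i 's/>.07)/>.057)/' look.py; python3 look.py s6 .532 -.189 .054
```

```text
t 5.2167 tip [ 0.5325 -0.1882  0.0296] tcp [ 0.5325 -0.1885  0.0546] z [-1.000e-04  1.280e-02 -9.999e-01] F [0.23 0.33 0.36] w 0.001
tool shift to tip target [-0.0007  0.0002 -0.0244]
[[0.537, -0.186, 0.057], [0.542, -0.182, 0.057], [0.539, -0.184, 0.057], [0.532, -0.19, 0.058], [0.543, -0.193, 0.06], [0.541, -0.195, 0.061]]
```

View pics/s6.png

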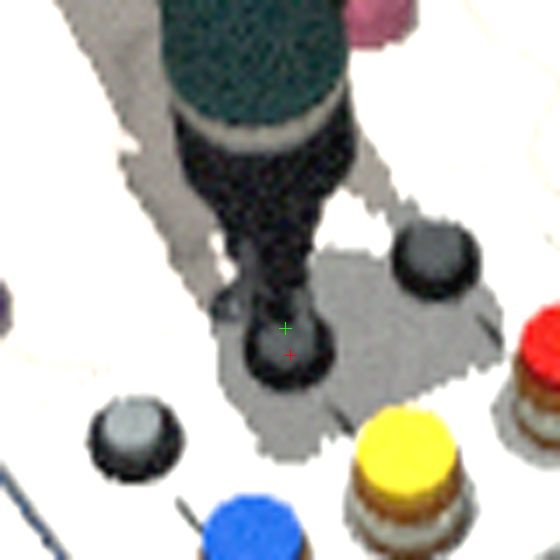

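Emit:
servo_tool:
  moves:
    - [255, [0, 0, 0.003], 0]
    - [255, [0, 0, 0.003], 0]
    - [255, [0, 0, 0.002], 0]
    - [255, [0, 0, 0], 0]
    - [255, [0, 0, 0], 0]
    - [255, [0, 0, 0], 0]
    - [255, [0, 0, 0], 0]
    - [255, [0, 0, 0], 0]

```text
time: 5.88
tool_pos: [0.5331, -0.1886, 0.0464]
tcp_rot: [-3.056, -0.677, -0.006]
wrist_force: [-0.3, 0.7, -0.1]
width: -0.001
```

```bash
python3 look.py s7 .532 -.189 .054
```

```text
t 5.9333 tip [ 0.5332 -0.1883  0.0214] tcp [ 0.5332 -0.1886  0.0464] z [ 0.0013  0.0123 -0.9999] F [-0.35  0.33  0.04] w 0.001
tool shift to tip target [-0.0012 -0.0002 -0.0326]
[[0.545, -0.19, 0.059], [0.54, -0.194, 0.059], [0.54, -0.19, 0.059], [0.53, -0.202, 0.059], [0.545, -0.19, 0.064], [0.542, -0.191, 0.068]]
```

View pics/s7.png

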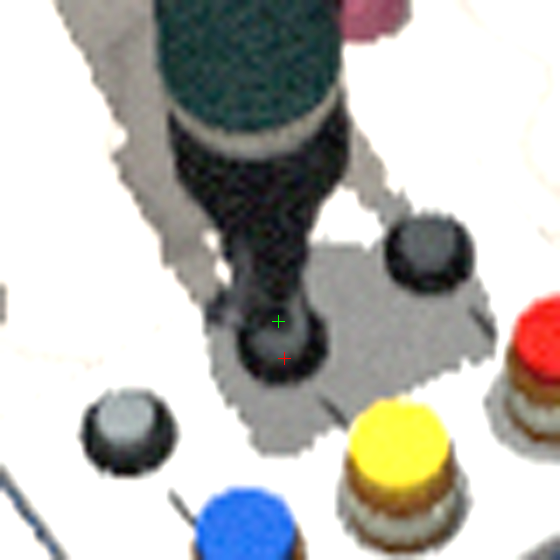

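Emit:
servo_tool:
  moves:
    - [255, [0, 0, 0.002], 0]
    - [255, [0, 0, 0.002], 0]
    - [255, [0, 0, 0], 0]
    - [255, [0, 0, 0], 0]
    - [255, [0, 0, 0], 0]
    - [255, [0, 0, 0], 0]
    - [255, [0, 0, 0], 0]
    - [255, [0, 0, 0], 0]

```text
time: 6.6
tool_pos: [0.5333, -0.1886, 0.0422]
tcp_rot: [-3.056, -0.677, -0.007]
wrist_force: [0.2, -0.1, -0.1]
width: -0.002
```

Emit:
servo_tool:
  moves:
    - [255, [0, 0, 0.002], 0]
    - [255, [0, 0, 0.001], 0]
    - [255, [0, 0, 0], 0]
    - [255, [0, 0, 0], 0]
    - [255, [0, 0, 0], 0]
    - [255, [0, 0, 0], 0]
    - [255, [0, 0, 0], 0]
    - [255, [0, 0, 0], 0]

```text
time: 7.27
tool_pos: [0.5336, -0.1887, 0.0398]
tcp_rot: [-3.056, -0.677, -0.007]
wrist_force: [-0.5, 0.1, 2.0]
width: 0.001
```

Emit:
servo_tool:
  moves:
    - [255, [0, 0, 0.002], 0]
    - [255, [0, 0, 0], 0]
    - [255, [0, 0, 0], 0]
    - [255, [0, 0, 0], 0]
    - [255, [0, 0, 0], 0]
    - [255, [0, 0, 0], 0]
    - [255, [0, 0, 0], 0]
    - [255, [0, 0, 0], 0]

```text
time: 7.93
tool_pos: [0.5337, -0.1888, 0.0386]
tcp_rot: [-3.056, -0.677, -0.007]
wrist_force: [-2.3, -0.0, 2.3]
width: -0.005
```

Emit:
servo_tool:
  moves:
    - [255, [0, 0, 0.002], 0]
    - [255, [0, 0, 0], 0]
    - [255, [0, 0, 0], 0]
    - [255, [0, 0, 0], 0]
    - [255, [0, 0, 0], 0]
    - [255, [0, 0, 0], 0]
    - [255, [0, 0, 0], 0]
    - [255, [0, 0, 0], 0]

```text
time: 8.6
tool_pos: [0.5338, -0.1888, 0.037]
tcp_rot: [-3.057, -0.677, -0.007]
wrist_force: [-2.1, -0.2, 4.4]
width: -0.001
```

```bash
python3 look.py s8 .532 -.189 .054
```

```text
t 8.65 tip [ 0.5339 -0.1886  0.012 ] tcp [ 0.5338 -0.1889  0.037 ] z [ 0.0024  0.0117 -0.9999] F [-2.03  0.55  3.77] w 0.002
tool shift to tip target [-0.0016 -0.0008 -0.042 ]
[[0.539, -0.199, 0.057], [0.545, -0.19, 0.059], [0.545, -0.186, 0.059], [0.546, -0.196, 0.061], [0.544, -0.194, 0.063], [0.546, -0.185, 0.065]]
```

View pics/s8.png

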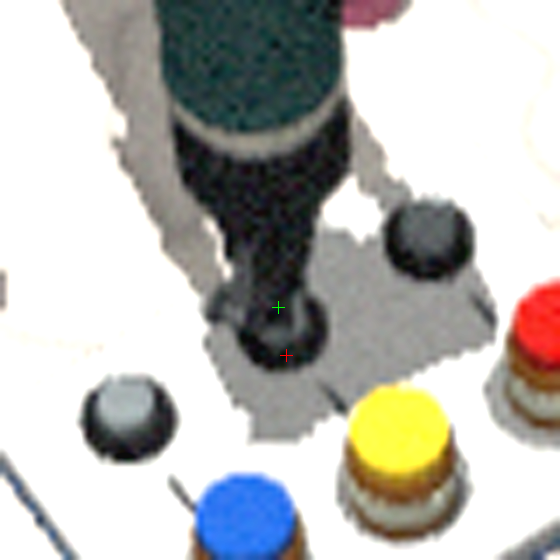

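Emit:
servo_tool:
  moves:
    - [255, [0, 0, 0.002], 0]
    - [255, [0, 0, 0], 0]
    - [255, [0, 0, 0], 0]
    - [255, [0, 0, 0], 0]
    - [255, [0, 0, 0], 0]
    - [255, [0, 0, 0], 0]
    - [255, [0, 0, 0], 0]
    - [255, [0, 0, 0], 0]

```text
time: 9.32
tool_pos: [0.5339, -0.1889, 0.0355]
tcp_rot: [-3.057, -0.677, -0.007]
wrist_force: [-2.1, 0.5, 4.8]
width: -0.002
```

```bash
python3 look.py s9 .532 -.189 .054
```

```text
t 9.3667 tip [ 0.534  -0.1886  0.0104] tcp [ 0.5339 -0.1888  0.0354] z [ 0.0022  0.0117 -0.9999] F [-2.12  0.6   4.99] w -0.001
tool shift to tip target [-0.0017 -0.0008 -0.0436]
[[0.544, -0.195, 0.057], [0.546, -0.186, 0.06], [0.543, -0.198, 0.061], [0.545, -0.19, 0.064], [0.546, -0.186, 0.066], [0.546, -0.196, 0.068]]
```

Emit:
servo_tool:
  moves:
    - [255, [0, 0, 0.001], 0]
    - [255, [0, 0, 0], 0]
    - [255, [0, 0, 0], 0]
    - [255, [0, 0, 0], 0]
    - [255, [0, 0, 0], 0]
    - [255, [0, 0, 0], 0]
    - [255, [0, 0, 0], 0]
    - [255, [0, 0, 0], 0]

```text
time: 10.03
tool_pos: [0.5339, -0.1888, 0.0353]
tcp_rot: [-3.056, -0.677, -0.007]
wrist_force: [-2.0, 1.1, 6.0]
width: -0.001
```

```bash
python3 look.py s10 .532 -.189 .054
```

```text
t 10.0833 tip [ 0.534  -0.1886  0.0103] tcp [ 0.5339 -0.1889  0.0353] z [ 0.0018  0.0118 -0.9999] F [-1.48  0.54  5.9 ] w -0.002
tool shift to tip target [-0.0017 -0.0009 -0.0437]
[[0.547, -0.188, 0.057], [0.545, -0.195, 0.059], [0.543, -0.183, 0.06], [0.546, -0.187, 0.061], [0.543, -0.198, 0.062], [0.545, -0.19, 0.065]]
```

View pics/s10.png

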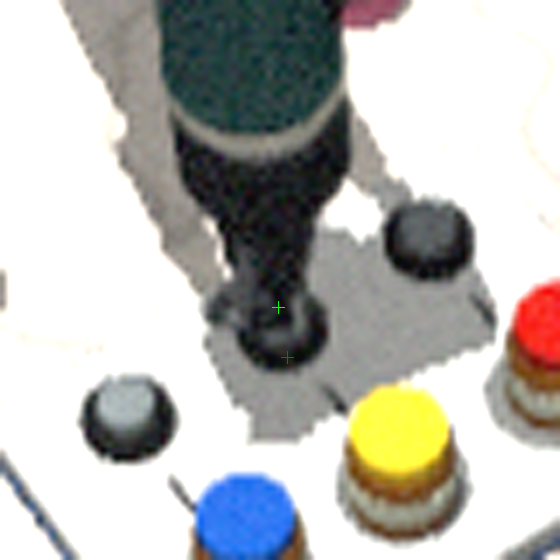

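Emit:
servo_tool:
  moves:
    - [255, [0, 0, -0.005], 0]
    - [255, [0, 0, -0.01], 0]
    - [255, [0, 0, -0.015], 0]
    - [255, [0, 0, -0.02], 0]
    - [255, [0, 0, -0.02], 0]
    - [255, [0, 0, 0], 0]
    - [255, [0, 0, 0], 0]
    - [255, [0, 0, 0], 0]

```text
time: 10.75
tool_pos: [0.5334, -0.1895, 0.1074]
tcp_rot: [-3.056, -0.677, -0.006]
wrist_force: [0.2, -0.3, -0.4]
width: -0.003
```

```bash
python3 look.py s11 .532 -.189 .054;python3 -c "
from h import *
go([.545,.241,.10])"
```

```text
t 10.8 tip [ 0.533  -0.189   0.0819] tcp [ 0.533  -0.1893  0.1069] z [ 5.000e-04  1.260e-02 -9.999e-01] F [ 0.01  0.55 -0.02] w 0.003
tool shift to tip target [-0.001  -0.0001  0.0279]
[[0.539, -0.189, 0.057], [0.534, -0.193, 0.057], [0.537, -0.181, 0.057], [0.532, -0.195, 0.057], [0.527, -0.184, 0.057], [0.527, -0.179, 0.057]]
t 10.8 tip [ 0.533  -0.189   0.0819] tcp [ 0.533  -0.1893  0.1069] z [ 5.000e-04  1.260e-02 -9.999e-01] F [ 0.01  0.55 -0.02] w 0.003
tool shift to tip target [ 0.1925 -0.3849 -0.0127]
```

View pics/s11.png

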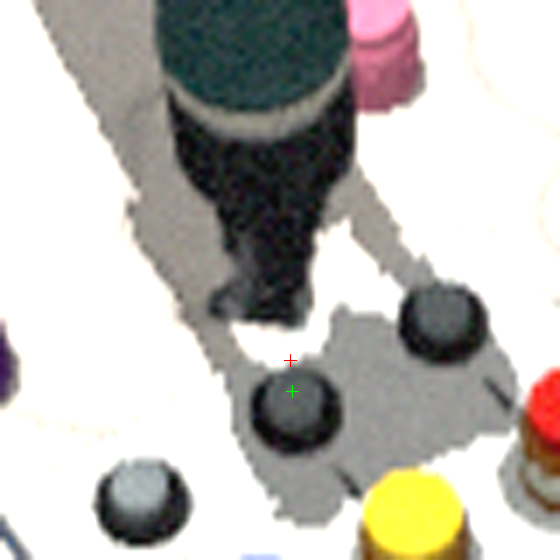

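The middle key took the press (5–6 N over about 4 mm) and is back up. Now over to START.

Emit:
servo_tool:
  moves:
    - [255, [0.008, -0.016, -0.003], 0]
    - [255, [0.017, -0.034, 0], 0]
    - [255, [0.017, -0.034, 0], 0]
    - [255, [0.017, -0.034, 0], 0]
    - [255, [0.017, -0.034, 0], 0]
    - [255, [0.017, -0.034, 0], 0]
    - [255, [0.017, -0.034, 0], 0]
    - [255, [0.017, -0.034, 0], 0]

```text
time: 11.47
tool_pos: [0.536, 0.0978, 0.103]
tcp_rot: [-3.059, -0.655, 0.016]
wrist_force: [0.4, -1.0, -0.1]
width: -0.004
```

```bash
python3 -c "
from h import *
go([.545,.241,.10])"
```

```text
t 11.4667 tip [0.5356 0.098  0.078 ] tcp [0.536  0.0978 0.103 ] z [-0.0131  0.0109 -0.9999] F [ 0.43 -0.96 -0.05] w -0.004
tool shift to tip target [ 0.0669 -0.1269 -0.0206]
```

Emit:
servo_tool:
  moves:
    - [255, [0.016, -0.03, -0.003], 0]
    - [255, [0.016, -0.03, 0], 0]
    - [255, [0.016, -0.03, 0], 0]
    - [255, [0.01, -0.018, 0], 0]
    - [255, [0.004, -0.007, 0], 0]
    - [255, [0, 0, 0], 0]
    - [255, [0, 0, 0], 0]
    - [255, [0, 0, 0], 0]

```text
time: 12.13
tool_pos: [0.537, 0.2394, 0.0965]
tcp_rot: [-3.056, -0.669, 0.042]
wrist_force: [-0.2, -0.2, 0.6]
width: -0.0
```

```bash
python3 look.py a1 .545 .241 .064
```

```text
t 12.1833 tip [0.5361 0.2391 0.0714] tcp [0.5369 0.2389 0.0964] z [-0.0291  0.0065 -0.9996] F [-0.99 -0.49 -0.22] w -0.0
tool shift to tip target [0.009  0.0021 0.0072]
[[0.558, 0.241, 0.057], [0.558, 0.247, 0.058], [0.54, 0.227, 0.058], [0.555, 0.238, 0.058], [0.549, 0.233, 0.058], [0.555, 0.231, 0.059]]
```

View pics/a1.png

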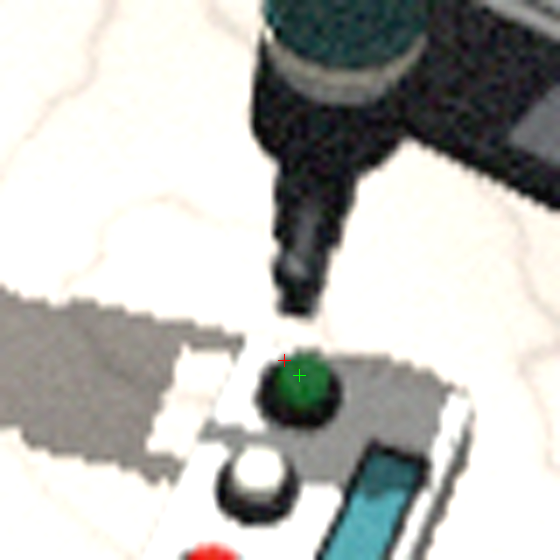

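Emit:
servo_tool:
  moves:
    - [255, [0.008, 0.002, 0.005], 0]
    - [255, [0, 0, 0.006], 0]
    - [255, [0, 0, 0.006], 0]
    - [255, [0, 0, 0.005], 0]
    - [255, [0, 0, 0.003], 0]
    - [255, [0, 0, 0], 0]
    - [255, [0, 0, 0], 0]
    - [255, [0, 0, 0], 0]

```text
time: 12.85
tool_pos: [0.545, 0.2344, 0.0673]
tcp_rot: [-3.06, -0.657, 0.046]
wrist_force: [-0.7, -0.1, -0.6]
width: 0.001
```

```bash
python3 look.py a2 .545 .241 .064
```

```text
t 12.9 tip [0.5443 0.2346 0.0424] tcp [0.5451 0.2345 0.0674] z [-0.0311  0.005  -0.9995] F [-0.04  0.31  0.19] w -0.001
tool shift to tip target [ 0.0027 -0.0059 -0.0215]
[[0.535, 0.235, 0.058], [0.558, 0.246, 0.058], [0.538, 0.237, 0.058], [0.555, 0.237, 0.059], [0.547, 0.23, 0.059], [0.561, 0.235, 0.059]]
```

View pics/a2.png

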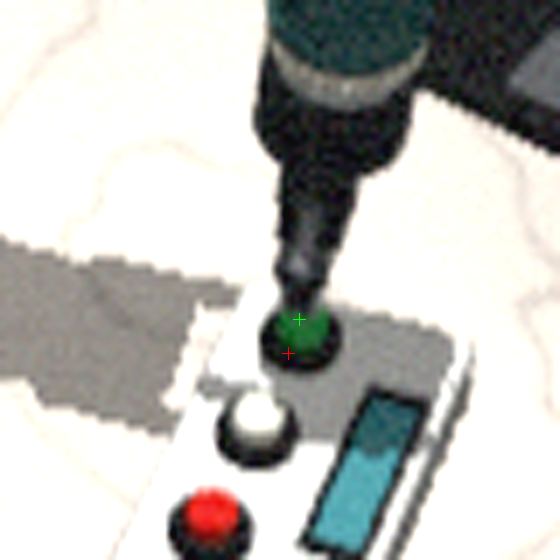

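Emit:
servo_tool:
  moves:
    - [255, [0.002, -0.005, 0], 0]
    - [255, [0, 0, 0.003], 0]
    - [255, [0, 0, 0.003], 0]
    - [255, [0, 0, 0.002], 0]
    - [255, [0, 0, 0], 0]
    - [255, [0, 0, 0], 0]
    - [255, [0, 0, 0], 0]
    - [255, [0, 0, 0], 0]

```text
time: 13.57
tool_pos: [0.5451, 0.2416, 0.0598]
tcp_rot: [-3.059, -0.659, 0.042]
wrist_force: [0.0, -0.2, -0.2]
width: 0.001
```

```bash
python3 look.py a3 .545 .241 .064
```

```text
t 13.6167 tip [0.5444 0.2417 0.0348] tcp [0.5451 0.2416 0.0598] z [-0.029   0.0058 -0.9996] F [ 0.09 -0.12  0.73] w 0.0
tool shift to tip target [-0.0005  0.0004 -0.0292]
[[0.532, 0.24, 0.057], [0.555, 0.232, 0.057], [0.544, 0.235, 0.058], [0.546, 0.219, 0.058], [0.535, 0.235, 0.058], [0.561, 0.223, 0.059]]
```

View pics/a3.png

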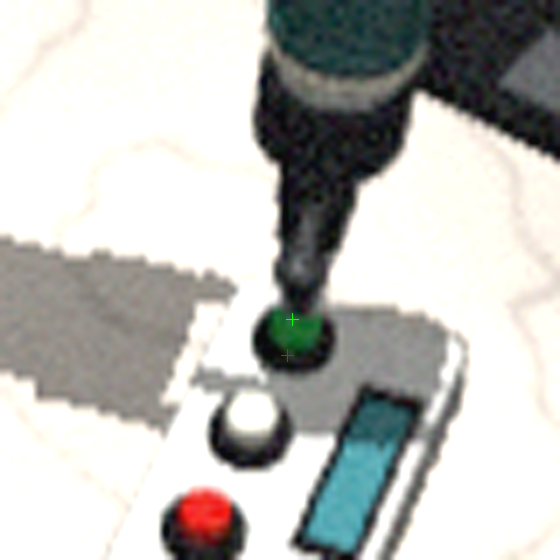

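Emit:
servo_tool:
  moves:
    - [255, [0, 0, 0.003], 0]
    - [255, [0, 0, 0.003], 0]
    - [255, [0, 0, 0.002], 0]
    - [255, [0, 0, 0], 0]
    - [255, [0, 0, 0], 0]
    - [255, [0, 0, 0], 0]
    - [255, [0, 0, 0], 0]
    - [255, [0, 0, 0], 0]

```text
time: 14.28
tool_pos: [0.5449, 0.2414, 0.0508]
tcp_rot: [-3.06, -0.658, 0.043]
wrist_force: [-0.3, -0.5, 0.6]
width: 0.001
```

```bash
python3 look.py a4 .545 .241 .064
```

```text
t 14.3333 tip [0.5442 0.2416 0.026 ] tcp [0.5449 0.2414 0.051 ] z [-0.029   0.0058 -0.9996] F [-0.41 -0.85 -0.22] w -0.001
tool shift to tip target [-0.0004  0.0002 -0.038 ]
[[0.554, 0.226, 0.057], [0.564, 0.245, 0.057], [0.552, 0.236, 0.058], [0.567, 0.247, 0.058], [0.553, 0.261, 0.058], [0.538, 0.224, 0.059]]
```

View pics/a4.png

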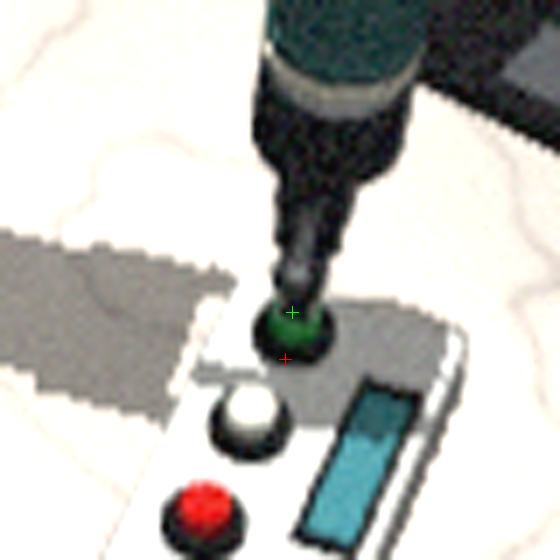

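Emit:
servo_tool:
  moves:
    - [255, [-0.001, 0.002, 0], 0]
    - [255, [0, 0, 0.002], 0]
    - [255, [0, 0, 0.001], 0]
    - [255, [0, 0, 0], 0]
    - [255, [0, 0, 0], 0]
    - [255, [0, 0, 0], 0]
    - [255, [0, 0, 0], 0]
    - [255, [0, 0, 0], 0]

```text
time: 15.0
tool_pos: [0.5453, 0.2391, 0.0496]
tcp_rot: [-3.059, -0.658, 0.041]
wrist_force: [-2.1, -1.3, 3.5]
width: 0.001
```

Emit:
servo_tool:
  moves:
    - [255, [0, 0, 0.002], 0]
    - [255, [0, 0, 0], 0]
    - [255, [0, 0, 0], 0]
    - [255, [0, 0, 0], 0]
    - [255, [0, 0, 0], 0]
    - [255, [0, 0, 0], 0]
    - [255, [0, 0, 0], 0]
    - [255, [0, 0, 0], 0]

```text
time: 15.67
tool_pos: [0.5454, 0.2392, 0.0481]
tcp_rot: [-3.059, -0.659, 0.04]
wrist_force: [-1.2, -0.1, 3.3]
width: -0.0
```

```bash
python3 look.py a5 .545 .241 .064
```

```text
t 15.7167 tip [0.5447 0.2393 0.0231] tcp [0.5454 0.2392 0.0481] z [-0.0276  0.0062 -0.9996] F [-1.22 -1.51  3.6 ] w 0.003
tool shift to tip target [ 0.     -0.0021 -0.0409]
[[0.555, 0.258, 0.057], [0.543, 0.23, 0.057], [0.558, 0.247, 0.057], [0.567, 0.247, 0.057], [0.549, 0.234, 0.057], [0.561, 0.256, 0.057]]
```

View pics/a5.png

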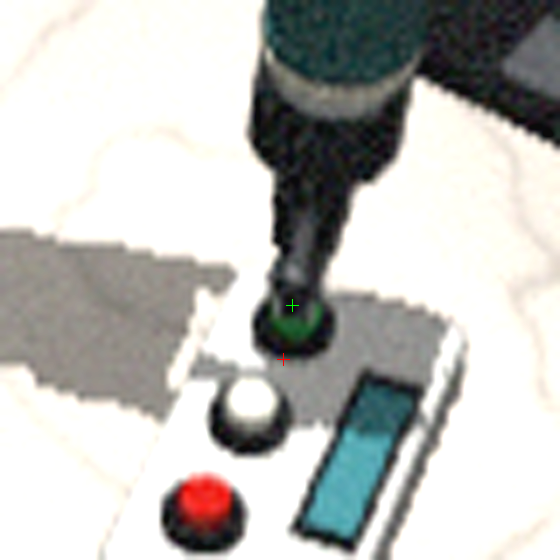

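Emit:
servo_tool:
  moves:
    - [255, [0, 0, 0.002], 0]
    - [255, [0, 0, 0], 0]
    - [255, [0, 0, 0], 0]
    - [255, [0, 0, 0], 0]
    - [255, [0, 0, 0.001], 0]
    - [255, [0, 0, 0], 0]
    - [255, [0, 0, 0], 0]
    - [255, [0, 0, 0], 0]

```text
time: 16.38
tool_pos: [0.5455, 0.2392, 0.0458]
tcp_rot: [-3.059, -0.659, 0.04]
wrist_force: [-1.8, 0.8, 4.5]
width: -0.001
```

```bash
python3 look.py a6 .545 .241 .064
```

```text
t 16.4333 tip [0.5448 0.2394 0.0209] tcp [0.5455 0.2392 0.0459] z [-0.0275  0.0061 -0.9996] F [-1.85 -1.51  5.23] w 0.002
tool shift to tip target [-0.0001 -0.0021 -0.0431]
[[0.552, 0.236, 0.058], [0.541, 0.233, 0.058], [0.556, 0.236, 0.06], [0.559, 0.245, 0.06], [0.554, 0.253, 0.06], [0.548, 0.228, 0.063]]
```

Emit:
servo_tool:
  moves:
    - [255, [0, 0, 0.001], 0]
    - [255, [0, 0, 0], 0]
    - [255, [0, 0, 0], 0]
    - [255, [0, 0, 0], 0]
    - [255, [0, 0, 0], 0]
    - [255, [0, 0, 0], 0]
    - [255, [0, 0, 0], 0]
    - [255, [0, 0, 0], 0]

```text
time: 17.1
tool_pos: [0.5455, 0.2392, 0.0461]
tcp_rot: [-3.059, -0.659, 0.04]
wrist_force: [-1.2, -1.3, 4.8]
width: 0.003
```

```bash
python3 look.py a7 .545 .241 .064
```

```text
t 17.15 tip [0.5448 0.2394 0.0211] tcp [0.5455 0.2392 0.0461] z [-0.0275  0.0061 -0.9996] F [-1.41 -1.06  5.07] w -0.0
tool shift to tip target [-0.0001 -0.0021 -0.0429]
[[0.555, 0.258, 0.057], [0.552, 0.223, 0.059], [0.562, 0.248, 0.059], [0.544, 0.234, 0.06], [0.557, 0.249, 0.06], [0.553, 0.233, 0.061]]
```

View pics/a7.png

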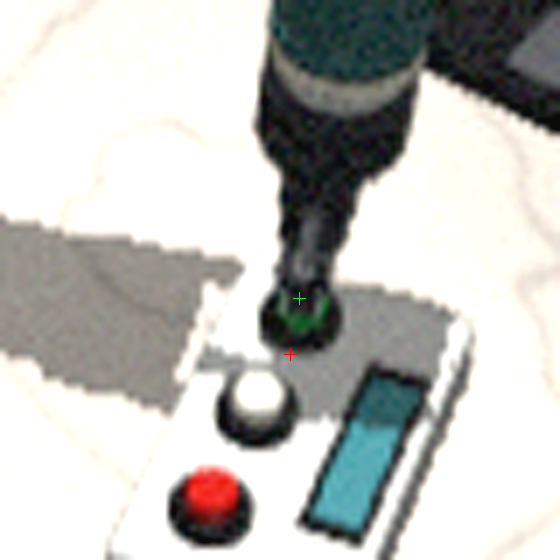

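Emit:
servo_tool:
  moves:
    - [255, [0, 0, 0.002], 0]
    - [255, [0, 0, 0], 0]
    - [255, [0, 0, 0], 0]
    - [255, [0, 0, 0], 0]
    - [255, [0, 0, 0], 0]
    - [255, [0, 0, 0], 0]
    - [255, [0, 0, 0], 0]
    - [255, [0, 0, 0], 0]

```text
time: 17.82
tool_pos: [0.5455, 0.2392, 0.0452]
tcp_rot: [-3.06, -0.659, 0.04]
wrist_force: [-1.8, -1.3, 5.5]
width: -0.004
```

```bash
python3 look.py a8 .545 .241 .064
```

```text
t 17.8667 tip [0.5448 0.2394 0.0202] tcp [0.5455 0.2392 0.0452] z [-0.0276  0.006  -0.9996] F [-1.46 -1.23  5.75] w -0.002
tool shift to tip target [-0.0001 -0.0021 -0.0437]
[[0.555, 0.251, 0.058], [0.546, 0.231, 0.058], [0.558, 0.246, 0.058], [0.555, 0.237, 0.059], [0.544, 0.234, 0.06], [0.544, 0.227, 0.06]]
```

5.6 N means about 4.5 mm down, so I withdraw.

Emit:
servo_tool:
  moves:
    - [255, [0, 0, -0.005], 0]
    - [255, [0, 0, -0.01], 0]
    - [255, [0, 0, -0.02], 0]
    - [255, [0, 0, -0.03], 0]
    - [255, [0, 0, -0.03], 0]
    - [255, [0, 0, -0.03], 0]
    - [255, [0, 0, 0], 0]
    - [255, [0, 0, 0], 0]

```text
time: 18.53
tool_pos: [0.5476, 0.238, 0.1736]
tcp_rot: [-3.06, -0.659, 0.046]
wrist_force: [0.2, -0.1, -0.9]
width: 0.002
```

```bash
python3 look.py a9 .545 .241 .064; python3 - <<'E'
from h import *
d=cam('scene');save(d,'pics/end.png',(100,60,380,300),2.8)
c=cam('top');save(c,'pics/endtop.png',None,1.5)
E
```

```text
t 18.5833 tip [0.5477 0.2385 0.1493] tcp [0.5484 0.2384 0.1743] z [-0.0296  0.0056 -0.9995] F [ 0.77 -0.19  1.25] w -0.0
tool shift to tip target [ 0.0007 -0.0019  0.0854]
[[0.54, 0.234, 0.057], [0.558, 0.253, 0.058], [0.552, 0.236, 0.058], [0.549, 0.233, 0.058], [0.555, 0.238, 0.058], [0.529, 0.23, 0.058]]
```

View pics/a9.png

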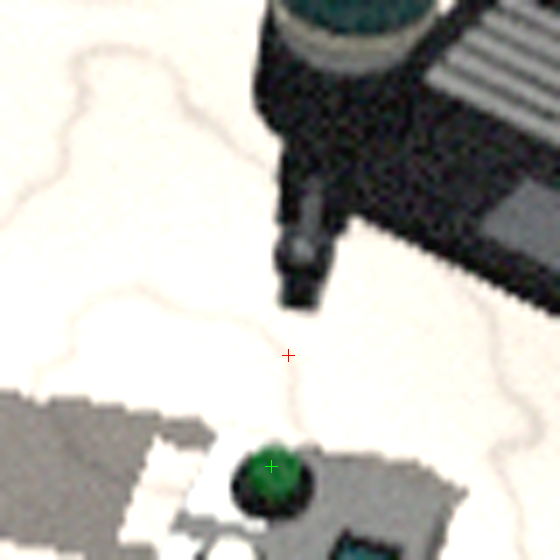

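View pics/end.png

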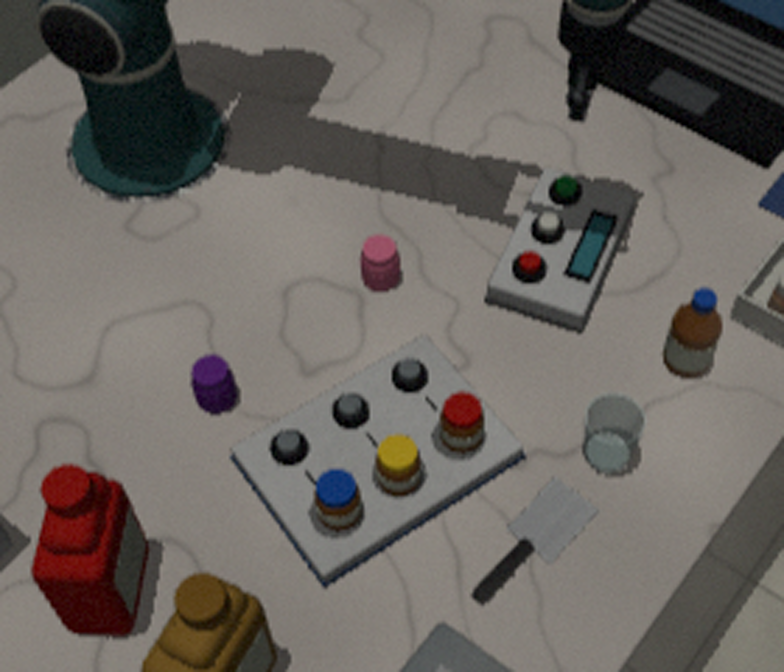

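View pics/endtop.png

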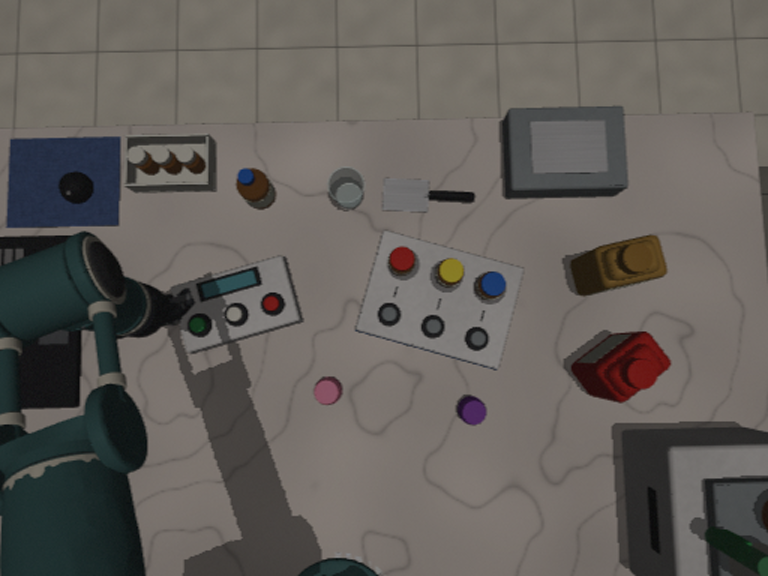

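The keys are up, the jars and bystanders are where they started, and the fingers hang about 120 mm clear of START. Handing in.

```bash
python3 -c "
from h import *
print(bot.finish_job())"
```

```text
the job is handed in; nothing more can be done
None
```

I pressed the middle sampler key, the one in front of the yellow-lidded jar, and let it come back up. Then I pressed the green START key, withdrew and handed the job in at about 18.6 s, with no verdict reported.

- **Presses:** The peak force was about 5.9 N on the sampler key and 5.6 N on START. From the force and the arm's measured travel, each key went roughly 4 to 4.5 mm down. Key travel could not be read directly.
- **Last checks:** By eye in the final pictures, all six keys are up and the jars and other loose things stand where they started. The tool is well clear of the bench, and the wrist force is back at noise level.
- **What disagreed:**
    - The fingertips were not 25 mm ahead of the TCP as stated. The camera depth, and contact on both keys, put the shut tips about 15 mm behind the reported TCP. I came down in small steps by picture and force rather than by the stated length.
    - The two cameras differed by about 6 to 8 mm on the key centres. I aimed between them, and the tips landed on the caps.

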